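# Hold the knurled spool cap home on its keyed spindle

## Task

Slide the knurled metal cap out of the open end of its wooden keeper, put it on top of the thread-spool stand's spindle, and turn it until the keyways hidden underneath drop over the spindle's pins. Then push the cap fully home against the spring under the spool and finish while still holding it down there, because it springs back up when let go; leave the other sewing things where they are.

Things in the scene. Friction and masses are not known exactly. Their poses are not given: they have to be found in the camera images.
- cap_mid (a point): Loose knurled aluminium cap, about 180 g, standing flange down; point on its axis half-way up, 29 mm above its underside; z up. Height 58 mm. Flange at the bottom: 58 mm diameter, 10 mm thick; above it a round knurled head, 40 mm diameter, to the top. Grip it high (about 15 mm above this point) so that the fingertips clear the keeper's lips.
- cap_under (a point): Centre of the cap's underside, 29 mm below cap_mid. Here a bore of 20 mm diameter opens, hidden from above, with three keyways 120 degrees apart, 8.4 mm wide, running up through the flange and reaching out beyond the spindle's pins. Their direction is not marked outside nor told by this frame's x axis.
- keeper: Wooden keeper fixed on the table; origin on its underside, below the middle of the lips; z up; -x points out of its open end, roughly toward the robot. The cap stands on its 4 mm thick floor plate (76 mm wide, x = -100 to +40 mm), at about x = -5 to +5 mm at the start, with 2 mm of play to each side; closed at x = +34 mm.
- keeper_mouth (a point): Point on the keeper's floor, 4 mm above the table, on its middle line at x = -70 mm. Two lips, 46 mm apart, x = -40 to +40 mm, underside 17 and top 21 mm above the table, overhang the cap's flange with 3 mm of air, so it cannot be lifted until the cap's axis is slid out straight to this point or beyond. The floor plate runs 30 mm further.
- spindle_top (a point): Centre of the top of the upright spindle of the fixed spool stand (round grey base, 110 mm diameter, 14 mm high), 84 mm above the table; z up. Spindle 18 mm diameter, its top 6 mm tapering to 10 mm. The cap lowered on it rests on the pins with cap_mid 15 mm above this point; fully home, cap_mid is 5 mm above this point.
- pins (a point): On the spindle's axis at the height of its pins, 16 mm below spindle_top. Three round pins, 4 mm thick, stick out level to 14 mm from the axis, at 0, 120 and 240 degrees from this frame's x. When keyways and pins line up to about 7 degrees the cap can drop, 5 mm freely down to the spool, then 5 mm more against the spring. A turn of up to 120 degrees either way finds them.
- spool (a joint): How far (m) the spool of thread (48 mm diameter, top 65 mm above the table at the start) on the stand is pushed down against the spring beneath it: 0 at the start, 0.005 at its stop. The spring takes about 5 N to start and about 11 N at the stop.
- pin_tin: Bystander: closed plain steel tin, 64 mm diameter, 45 mm high, loose; origin at the centre of its underside.
- wood_spool: Bystander: wooden thread spool standing up, 38 mm diameter, 45 mm high, loose; origin at the centre of its underside.
- chalk_box: Bystander: small box with a grey lid, 75 x 50 x 25 mm, loose; origin at the centre of its underside.
Things that resemble listed ones, but are neither listed nor needed, are in the scene too. Of the things that look like the keeper, take the one that is nearest to the robot's base at the start.

How it is judged (in metres and radians):
On the way, in this order (a step that is already met when the one before it is completed fails the run):
1. the cap is out of the keeper's open end, clear of the lips (x of cap_mid in the frame of keeper below -0.062 m and horizontal distance between cap_mid and spindle_top above 0.03 m), for 0.05 s.
2. the cap is on the spindle, down to the pins (horizontal distance between cap_mid and spindle_top below 0.006 m and z of cap_mid in the frame of spindle_top below 0.019 m), for 0.05 s.
3. the keyways are over the pins and the cap is pushed home (z of cap_mid in the frame of spindle_top below 0.0068 m and value of joint spool above 0.0038 m), for 0.2 s.
At the end, for the whole second after the job is handed in: The cap sits upright (within 7 degrees) on the spindle, axis within 5 mm, keyways over the pins, its middle less than 6.8 mm above the spindle's top, the spool pushed down at least 3.8 of its 5 mm, with the fingers still on the cap (over 2 N) holding it down through the last second (all of step 3 and horizontal distance between cap_mid and spindle_top below 0.005 m and angle between cap_mid's own z axis and vertical below 0.12 rad and contact force between the fingers and cap above 2 N); the arm keeps its last pose, push and grip.
It fails at once if a bystander is moved more than 20 mm (distance of any of pin_tin, wood_spool, chalk_box from where it was at the start of the episode above 0.02 m).
It also fails if it takes over 48 s, if anything falls off the work surface, if the arm or the gripper's body presses on something with over 40 N, if the wrist force passes 120 N, or if a joint passes its speed limit or range.

## Robot

A 6-joint arm with a two-finger parallel gripper is mounted at the origin on the work surface. World frame = base frame: x ahead of the robot, y to its left, z up, the work surface at z = 0. Lengths are in mm, angles in rad, forces in N, time in s.
With the tool pointing down it reaches from about 325 to 1000 mm from the base axis. Payload 5.1 kg.
Tool frame: the origin (TCP) lies midway between the tips of the shut fingers; the grasp point (between the pads) lies 19 mm behind it; y points along the fingers, z is the direction in which the jaws open and shut, and the axes are right-handed (so a half turn about y gives the same grasp; the last joint's range is limited). The gripper opens to 85 mm and grips with 20 to 120 N. Pads are 22 mm wide; open, the fingers measure 114 mm over their backs; the gripper's body (76 mm by 85 mm) begins 54 mm behind the grasp point. The pads swing forward as they close: fully open they stand 13 mm farther back than shut.
Start: joints at [1.028, 0.124, 1.65, -0, 1.367, -0.083], TCP at [288.467, 582.47, 199.822] pointing down, gripper open.
Joint ranges: [-2.61, 2.61], [-1.02, 2.33], [0.03, 2.71], [-1.35, 4.49], [0.32, 2.68], [-2.91, 2.91]. Speed limits (rad/s): [2.57, 2.57, 3.14, 3.14, 3.14, 3.14].

## Interface

Orientations are given as [roll, pitch, yaw] about the fixed x, y, z axes, in that order (R = Rz(yaw) Ry(pitch) Rx(roll)).
In Python, from plant import r gives the robot as it stands.
- The arm moves only by the shell command python3 -m creep 'ROWS' [FORCE]. ROWS is JSON, a list of rows, each an object of numbers: "fingers": the closure, from 0 (fully open) to 1 (shut); "x", "y", "z": the shift along the world's x, y, z in mm; "ax", "ay", "az": the turn, a rotation vector about the world's x, y, z in degrees. A call has 1 to 10 rows; each row is the pose to reach, as a shift and turn from the pose measured when the call began; what a row does not reach only later rows make up. A row lasts 1/8 s, in which the tool goes at most 62.5 mm and 10.7 degrees, less where a joint would pass 70% of its speed; a pose out of reach is approached as far as the arm can. A call with a gripper value outside its range is refused whole. The fingers move at their own pace and stop on an object; FORCE is the grip in N (left out, the last holds). Time passes only in rows, so rows that repeat a pose let the fingers close. It gives the time, the measured TCP pose, the force and the opening at its end, in the units of the state.
- r.get_obs(): the state, without advancing time (a new reading comes with each control period).
- r.get_image(name): name is "scene" or "top"; returns a dict with "img" (420x560x3 uint8, blue, green, red), "K" (3x3 intrinsics, pixels), "R" (3x3) and "t" (3): a world point X has camera coordinates R X + t. Camera axes: x right, y down, z forward; pixel columns grow to the right and rows downward; lengths in mm; the calibration is good to about 2 mm. A picture is of the moment at which its call begins. There is no depth.
- r.hand_in(): hands the job in, once; it reports no verdict.
The state is a dict: "time": time; "joint_pos": joint angles; "dq": joint speeds; "joint_torque": joint torques, N m; "tcp_pos": TCP position; "ee_rot": TCP orientation; "ft_force": force on the tool from outside, world axes, zero at the start; "wrist_torque": the same for the moment, N m; "width": finger opening in mm.
Only numpy, scipy, OpenCV 4.12 (cv2) and the standard library are available. Lean on these libraries where they do the work, as an engineer would, in place of code of your own. Each camera call takes 0.05 s, during which the arm holds its last target.

## Working session

There is one attempt and no reset: what is moved stays moved. The work goes in short steps, Python scripts to look and compute and a shell command to move; the robot and the scene stay as the last step left them, time stands still between calls to the robot, and variables do not carry over. Pictures are saved under pics/ and viewed, and the job is handed in when it is done.

```bash
mkdir -p pics; ls
python3 - <<'E'
from plant import r
import cv2,pickle
for n in("scene","top"):
    d=r.get_image(n); cv2.imwrite(f"pics/{n}0.png",d["img"]); pickle.dump(d,open(f"{n}0.pkl","wb")); print(n,d["K"],d["R"],d["t"])
print(r.get_obs())
E
```

```text
pics
scene [[447.37866734   0.         281.62931059]
 [  0.         447.37866734 215.56444278]
 [  0.           0.           1.        ]] [[ 0.6746422   0.73814423 -0.00099941]
 [ 0.47823151 -0.43812015 -0.7611474 ]
 [-0.56227442  0.5130242  -0.64857817]] [-365.52651793 -256.58588859 1340.20331539]
top [[459.43939992   0.         280.31109787]
 [  0.         459.43939992 205.05112412]
 [  0.           0.           1.        ]] [[-0.01785247 -0.99983564 -0.0031609 ]
 [-0.99580772  0.01806403 -0.0896698 ]
 [ 0.08971216  0.00154683 -0.99596653]] [ -66.45406164  584.72766269 1239.78788697]
{'time': 0.1, 'joint_pos': array([ 1.02843118e+00,  1.24470591e-01,  1.65154979e+00, -1.63574014e-05,
        1.36755008e+00, -8.25806559e-02]), 'dq': array([-1.84716670e-04, -1.48825419e-03, -3.11329723e-03,  4.73922176e-04,
       -2.10012408e-05,  2.12299135e-03]), 'joint_torque': array([ 4.36076534e-04, -4.24933434e+01, -3.66652286e+01, -2.39017356e-05,
        3.96693169e-03,  2.59531085e-06]), 'tcp_pos': array([288.13223909, 581.94301711, 198.64885911]), 'ee_rot': array([-1.57276871e+00,  1.47183263e-04, -4.59781314e-01]), 'ft_force': array([ 0.11358722, -0.13811519,  0.12690115]), 'wrist_torque': array([ 0.02761992, -0.01562003,  0.01902725]), 'width': 85.12904726685147}
```

View pics/scene0.png

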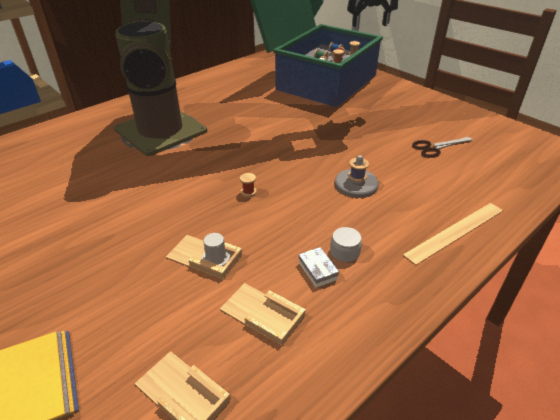

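View pics/top0.png

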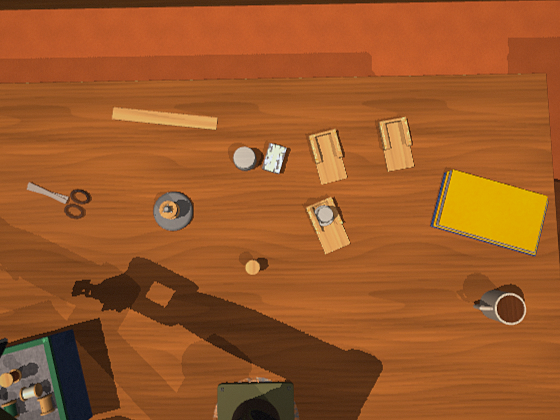

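The scene shows three keepers:
- top (326,220) / scene (213,250), with the cap in it
- top (327,150), empty
- top (396,140), empty

The base is at the bottom of the top view, so the one holding the cap is the nearest. The spool stand is at top (173,210). I'll confirm with enlarged crops.

```bash
cat > h.py <<'E'
import numpy as np,cv2,pickle
def ray(d,uv,z):
    K,R,t=d["K"],d["R"],np.array(d["t"]); c=-R.T@t
    v=R.T@np.linalg.inv(K)@np.array([uv[0],uv[1],1.]); s=(z-c[2])/v[2]; return (c+s*v)
def proj(d,X):
    p=d["K"]@(d["R"]@np.array(X,float)+d["t"]); return p[:2]/p[2]
def tri(d1,u1,d2,u2):
    P=[d["K"]@np.c_[d["R"],d["t"]] for d in(d1,d2)]
    X=cv2.triangulatePoints(P[0],P[1],np.array(u1,float),np.array(u2,float)); return (X[:3]/X[3]).ravel()
def crop(img,u0,v0,w,h,k,name):
    cv2.imwrite(name,cv2.resize(img[v0:v0+h,u0:u0+w],None,fx=k,fy=k,interpolation=cv2.INTER_CUBIC))
E
python3 - <<'E'
from h import *
T=pickle.load(open("top0.pkl","rb"));S=pickle.load(open("scene0.pkl","rb"))
a=cv2.resize(T["img"][190:260,295:365],None,fx=8,fy=8,interpolation=cv2.INTER_CUBIC)
cv2.imwrite("pics/c1.png",a)
crop(T["img"],148,185,50,50,11,"pics/c2.png")
crop(S["img"],160,220,90,65,8,"pics/c3.png")
crop(S["img"],325,145,65,55,10,"pics/c4.png")
E
```

```text
(no output)
```

View pics/c1.png

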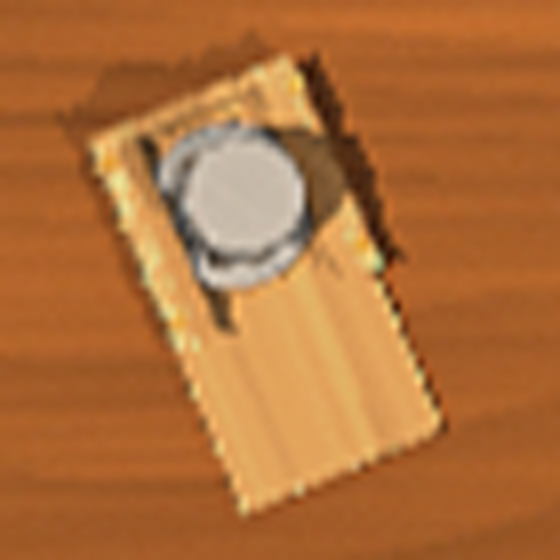

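View pics/c2.png

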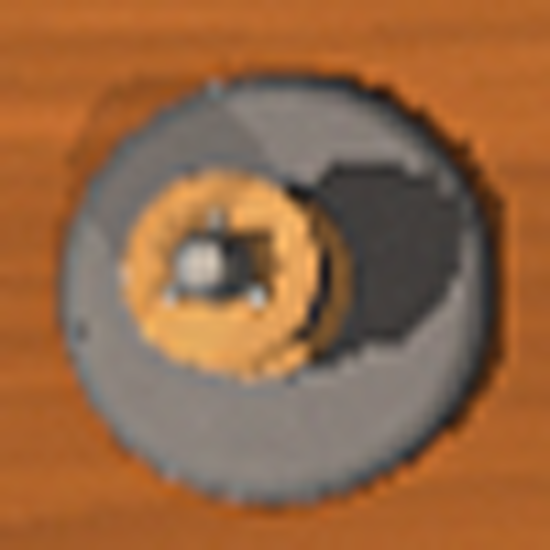

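View pics/c3.png

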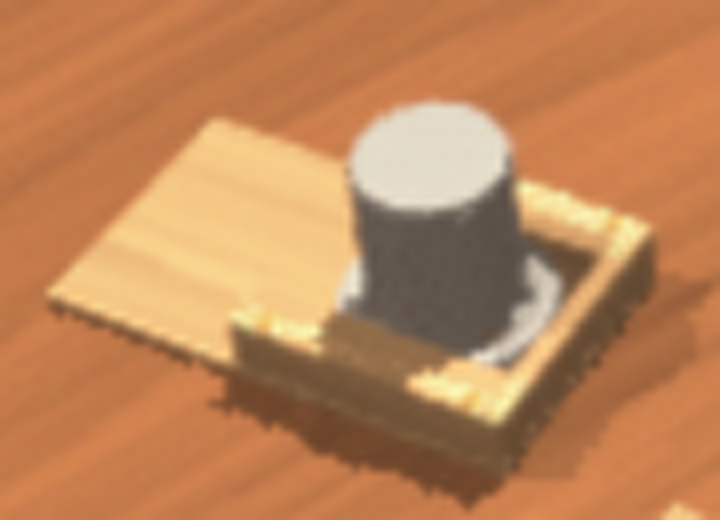

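View pics/c4.png

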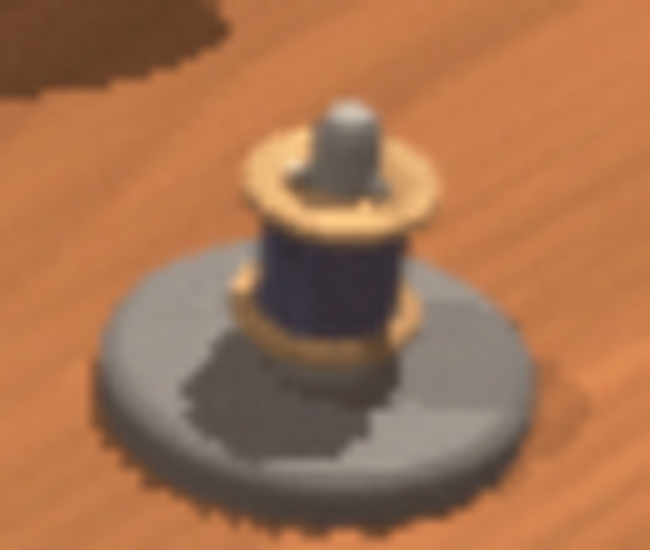

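Run:
```python
from h import *
T=pickle.load(open("top0.pkl","rb"));S=pickle.load(open("scene0.pkl","rb"))
f=lambda u0,v0,k,p:(u0+(p[0]+.5)/k-.5,v0+(p[1]+.5)/k-.5)
a=lambda p:f(295,190,8,p); b=lambda p:f(148,185,11,p); c=lambda p:f(160,220,8,p); e=lambda p:f(325,145,10,p)
print("captop T",ray(T,a((243,195)),62),"S",ray(S,c((431,157)),62),tri(T,a((243,195)),S,c((431,157))))
print("T floor front",ray(T,a((240,515)),4),ray(T,a((440,425)),4)," back",ray(T,a((92,145)),21),ray(T,a((292,57)),21))
print("S floor front",ray(S,c((215,120)),4),ray(S,c((47,292)),4)," back",ray(S,c((655,233)),21),ray(S,c((492,425)),21))
print("base T",ray(T,b((280,288)),14),"S",ray(S,e((318,365)),14))
print("spool top T",ray(T,b((222,273)),65),"S",ray(S,e((342,182)),65))
print("spin top T",ray(T,b((203,264)),84),"S",ray(S,e((349,112)),84))
for p in((216,216),(168,295),(258,297)): print("pin T",ray(T,b(p),68))
for p in((298,176),(380,188),(365,205)): print("pin S",ray(S,e(p),68))
```

```text
captop T [ 554.21342189 -195.801794     62.        ] S [ 554.6132356  -195.01079694   62.        ] [ 554.44094479 -195.42885915   62.09889144]
T floor front [ 446.94900322 -197.33864532    4.        ] [ 476.82761351 -267.68167638    4.        ]  back [ 575.29365496 -148.01245642   21.        ] [ 604.61191331 -217.94575254   21.        ]
S floor front [ 448.55982532 -198.31589449    4.        ] [ 474.79829406 -267.22083958    4.        ]  back [ 578.96839346 -146.61609664   21.        ] [ 604.28314867 -217.58750732   21.        ]
base T [574.09895949 221.71887315  14.        ] S [579.04227973 218.92356266  14.        ]
spool top T [573.83101936 223.7740742   65.        ] S [575.78561649 223.32327872  65.        ]
spin top T [574.45549799 223.62095147  84.        ] S [574.40064212 224.32337474  84.        ]
pin T [587.46714294 224.54364446  68.        ]
pin T [568.4686395  236.08921272  68.        ]
pin T [567.58855718 214.28744077  68.        ]
pin S [569.57813345 213.7514546   68.        ]
pin S [586.37436481 224.37586408  68.        ]
pin S [588.64968913 216.04864391  68.        ]
```

The picture agrees with the description: the cap is in the nearest keeper, at about (554,-195). The keeper points at yaw 21.3°. The spindle is at about (574.5,224), and the two views agree to about 1 mm. I'll go above the cap with the jaws along the keeper's axis (yaw −68.7°).

```bash
python3 -m creep '[{"x":27,"y":-60,"z":0,"az":-6,"fingers":0},{"x":54,"y":-120,"z":0,"az":-12,"fingers":0},{"x":81,"y":-180,"z":0,"az":-18,"fingers":0},{"x":108,"y":-260,"z":0,"az":-24,"fingers":0},{"x":135,"y":-340,"z":0,"az":-30,"fingers":0},{"x":162,"y":-420,"z":0,"az":-36,"fingers":0},{"x":190,"y":-500,"z":0,"az":-42.4,"fingers":0},{"x":220,"y":-580,"z":0,"az":-42.4,"fingers":0},{"x":245,"y":-660,"z":0,"az":-42.4,"fingers":0},{"x":266,"y":-740,"z":0,"az":-42.4,"fingers":0}]' 60
```

```text
validation failed for argument at $[0]...
```

```bash
python3 -m creep '[{"x":0,"y":0,"z":0,"ax":0,"ay":0,"az":0,"fingers":0}]' 60; python3 -m creep --help | head -30
```

```text
time: 0.22
tcp_pos: [288.0, 581.7, 198.0]
ee_rot: [-1.574, 0.0, -0.46]
ft_force: [0.1, 0.5, 0.5]
width: 85.5invalid input: not JSON, or not a number
```

All keys are needed in each row.

```bash
python3 -m creep '[{"x":25,"y":-57,"z":0,"ax":0,"ay":0,"az":-6,"fingers":0},{"x":50,"y":-114,"z":0,"ax":0,"ay":0,"az":-12,"fingers":0},{"x":75,"y":-171,"z":0,"ax":0,"ay":0,"az":-18,"fingers":0},{"x":100,"y":-228,"z":0,"ax":0,"ay":0,"az":-24,"fingers":0},{"x":120,"y":-286,"z":0,"ax":0,"ay":0,"az":-30,"fingers":0},{"x":140,"y":-345,"z":0,"ax":0,"ay":0,"az":-36,"fingers":0},{"x":160,"y":-404,"z":0,"ax":0,"ay":0,"az":-42.4,"fingers":0},{"x":180,"y":-463,"z":0,"ax":0,"ay":0,"az":-42.4,"fingers":0},{"x":200,"y":-522,"z":0,"ax":0,"ay":0,"az":-42.4,"fingers":0},{"x":220,"y":-580,"z":0,"ax":0,"ay":0,"az":-42.4,"fingers":0}]' 60
```

```text
time: 1.48
tcp_pos: [508.2, -0.3, 198.1]
ee_rot: [-1.573, 0.0, -1.2]
ft_force: [0.9, 0.5, -0.0]
width: 85.5
```

```bash
python3 -m creep '[{"x":14,"y":-57,"z":-10,"ax":0,"ay":0,"az":0,"fingers":0},{"x":28,"y":-114,"z":-20,"ax":0,"ay":0,"az":0,"fingers":0},{"x":42,"y":-170,"z":-35,"ax":0,"ay":0,"az":0,"fingers":0},{"x":46.2,"y":-195,"z":-60,"ax":0,"ay":0,"az":0,"fingers":0},{"x":46.2,"y":-195,"z":-80,"ax":0,"ay":0,"az":0,"fingers":0},{"x":46.2,"y":-195,"z":-80,"ax":0,"ay":0,"az":0,"fingers":0}]' 60
python3 - <<'E'
from plant import r
from h import *
T=r.get_image("top");S=r.get_image("scene")
crop(T["img"],280,160,100,100,6,"pics/t1.png");crop(S["img"],150,160,130,130,4.6 and 4,"pics/s1.png")
print(r.get_obs()["tcp_pos"],r.get_obs()["ee_rot"],r.get_obs()["joint_pos"])
E
```

```text
time: 2.22
tcp_pos: [552.7, -193.9, 115.5]
ee_rot: [-1.576, 0.004, -1.2]
ft_force: [-0.5, -0.4, 0.3]
width: 85.4
[ 554.47181779 -194.22339519  118.41008862] [-1.57296121e+00  2.74846975e-04 -1.19869548e+00] [-4.27575311e-01  5.30763321e-02  1.86681798e+00 -1.44741550e-03
  1.22340457e+00 -7.99182527e-01]
```

View pics/s1.png

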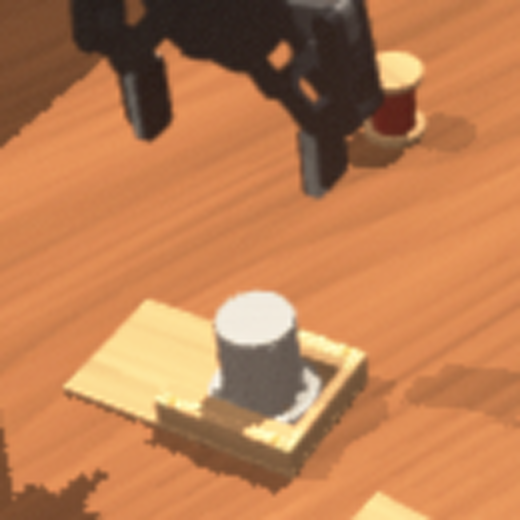

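View pics/t1.png

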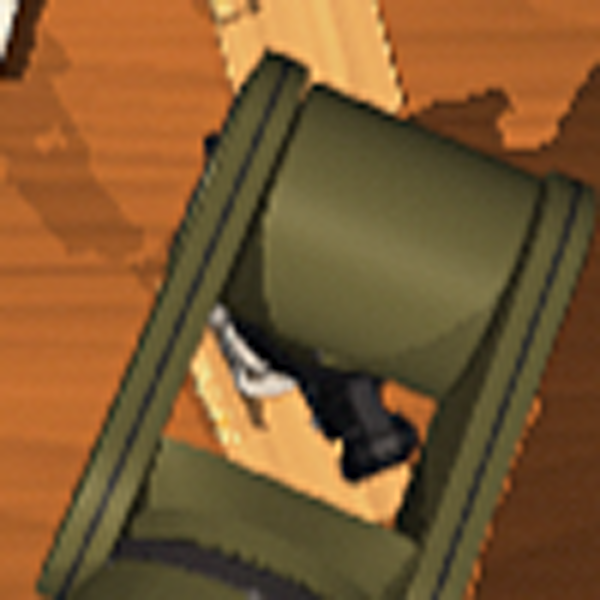

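The jaws straddle the cap along the keeper's axis: the fingertips are at scene crop (148,138) and (318,193), and the cap top at (256,318). Now I descend and grip.

```bash
python3 -m creep '[{"x":0,"y":-1,"z":-30,"ax":0,"ay":0,"az":0,"fingers":0},{"x":0,"y":-1,"z":-60,"ax":0,"ay":0,"az":0,"fingers":0},{"x":0,"y":-1,"z":-89,"ax":0,"ay":0,"az":0,"fingers":0},{"x":0,"y":-1,"z":-89,"ax":0,"ay":0,"az":0,"fingers":0},{"x":0,"y":-1,"z":-89,"ax":0,"ay":0,"az":0,"fingers":0.3},{"x":0,"y":-1,"z":-89,"ax":0,"ay":0,"az":0,"fingers":0.6},{"x":0,"y":-1,"z":-89,"ax":0,"ay":0,"az":0,"fingers":1},{"x":0,"y":-1,"z":-89,"ax":0,"ay":0,"az":0,"fingers":1},{"x":0,"y":-1,"z":-89,"ax":0,"ay":0,"az":0,"fingers":1}]' 60;python3 - <<'E'
from plant import r
from h import *
T=r.get_image("top");S=r.get_image("scene")
crop(T["img"],280,160,100,100,6,"pics/t2.png");crop(S["img"],150,180,110,110,5,"pics/s2.png")
o=r.get_obs();print(o["tcp_pos"],o["ee_rot"],o["ft_force"],o["width"])
E
```

```text
time: 3.45
tcp_pos: [555.4, -195.7, 30.6]
ee_rot: [-1.571, -0.001, -1.199]
ft_force: [1.2, -0.7, 4.1]
width: -0.0
[ 555.39612567 -195.65640999   30.56278957] [-1.57143770e+00 -1.14107581e-03 -1.19878879e+00] [0.41102237 0.10989449 5.4971509 ] -0.1772583016209231
```

View pics/s2.png

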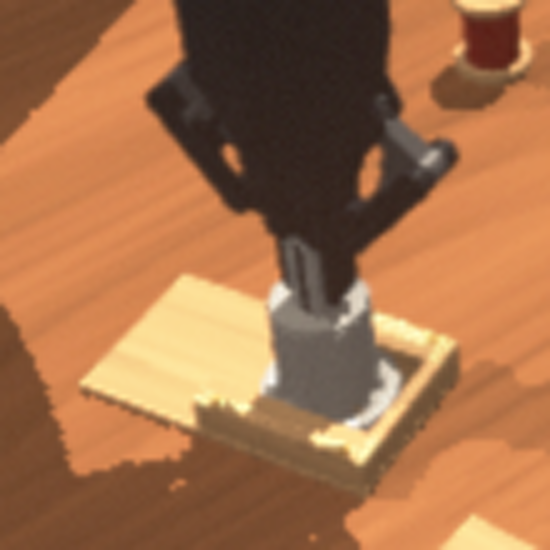

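Run:
```python
from h import *
S=pickle.load(open("scene0.pkl","rb"))
for z in(100,118,131,145,160): print(z,proj(S,(554.4,-195,z)))
d=np.array([.932,.363])
for z in(118,131,145,160):
  for s in(-43,43): print(z,s,proj(S,(*(np.array([554.4,-195])+d*s),z)))
print("now")
for z in(30,45,60): print(z,proj(S,(555,-195.6,z)))
```

```text
100 [211.41118888 224.81908226]
118 [210.43948237 217.75100849]
131 [209.72096581 212.52460726]
145 [208.93093911 206.77805014]
160 [208.06517617 200.48059685]
118 -43 [191.72339691 211.34936193]
118 43 [229.80489812 224.37475186]
131 -43 [190.83312309 206.14853489]
131 43 [229.27076287 219.12413918]
145 -43 [189.85458936 200.43210857]
145 43 [228.68325409 213.34885841]
160 -43 [188.78266198 194.17009256]
160 43 [228.03916611 207.01739739]
now
30 [214.88664794 250.87579885]
45 [214.15660253 245.57394658]
60 [213.4105766  240.15603803]
```

View pics/t2.png

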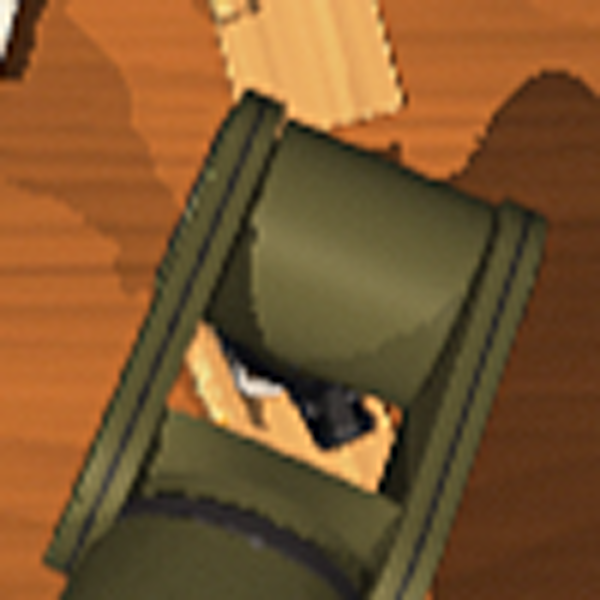

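The fingers shut on nothing. The pictures put the fingertips about 30 mm higher than the reported TCP z (open tips at about z=160 where about 131 was expected), so they are resting on the cap's top. x and y agree. The cap hasn't moved: its top is still at scene (214,240). I'll raise, open, and go 30 mm lower than before.

```bash
python3 -m creep '[{"x":0,"y":0,"z":15,"ax":0,"ay":0,"az":0,"fingers":1},{"x":0,"y":0,"z":30,"ax":0,"ay":0,"az":0,"fingers":0.5},{"x":0,"y":0,"z":30,"ax":0,"ay":0,"az":0,"fingers":0},{"x":0,"y":0,"z":30,"ax":0,"ay":0,"az":0,"fingers":0},{"x":0,"y":0,"z":30,"ax":0,"ay":0,"az":0,"fingers":0},{"x":0,"y":0,"z":20,"ax":0,"ay":0,"az":0,"fingers":0},{"x":0,"y":0,"z":0,"ax":0,"ay":0,"az":0,"fingers":0},{"x":0,"y":0,"z":-10,"ax":0,"ay":0,"az":0,"fingers":0},{"x":0,"y":0,"z":-10,"ax":0,"ay":0,"az":0,"fingers":0}]' 60;python3 - <<'E'
from plant import r
from h import *
T=r.get_image("top");S=r.get_image("scene")
crop(S["img"],150,180,110,110,5,"pics/s3.png")
o=r.get_obs();print(o["tcp_pos"],o["ee_rot"],o["ft_force"],o["width"])
E
```

```text
time: 4.68
tcp_pos: [554.0, -195.0, 18.4]
ee_rot: [-1.574, 0.002, -1.199]
ft_force: [0.4, 0.1, 0.4]
width: 85.2
[ 555.4175014  -195.69227798   20.37455055] [-1.57160378e+00 -9.64534551e-04 -1.19889588e+00] [ 0.64859554  0.02617052 -0.38565775] 85.49193507523293
```

View pics/s3.png

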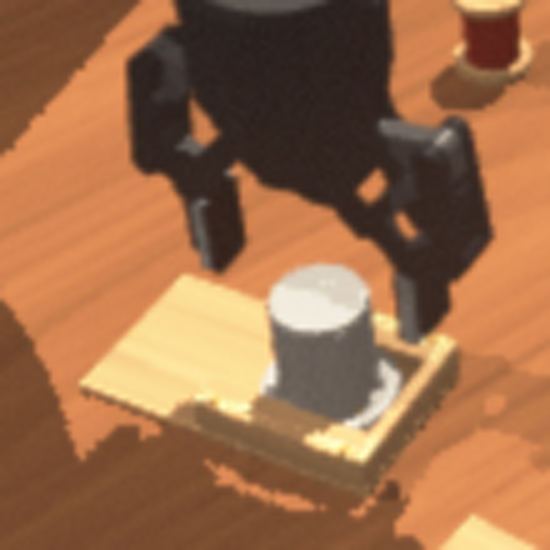

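The fingers are open at tip height about 60, at crop (218,268) and (415,335), centred on the cap. That confirms the offset of about 29 mm. I go down 22 mm more and grip.

```bash
python3 -m creep '[{"x":0,"y":0,"z":-12,"ax":0,"ay":0,"az":0,"fingers":0},{"x":0,"y":0,"z":-22,"ax":0,"ay":0,"az":0,"fingers":0},{"x":0,"y":0,"z":-22,"ax":0,"ay":0,"az":0,"fingers":0.3},{"x":0,"y":0,"z":-22,"ax":0,"ay":0,"az":0,"fingers":0.6},{"x":0,"y":0,"z":-22,"ax":0,"ay":0,"az":0,"fingers":1},{"x":0,"y":0,"z":-22,"ax":0,"ay":0,"az":0,"fingers":1},{"x":0,"y":0,"z":-22,"ax":0,"ay":0,"az":0,"fingers":1}]' 60;python3 - <<'E'
from plant import r
from h import *
T=r.get_image("top");S=r.get_image("scene")
crop(S["img"],150,180,110,110,5,"pics/s4.png")
o=r.get_obs();print(o["tcp_pos"],o["ee_rot"],o["ft_force"],o["width"])
E
```

```text
time: 5.65
tcp_pos: [556.0, -196.0, -1.0]
ee_rot: [-1.571, -0.002, -1.199]
ft_force: [-0.0, -0.1, 1.0]
width: 38.5
[ 555.99088165 -195.95140223   -1.00285379] [-1.57073291 -0.00193183 -1.19884242] [ 0.08102393 -0.26867402  2.85607995] 38.80109247390031
```

View pics/s4.png

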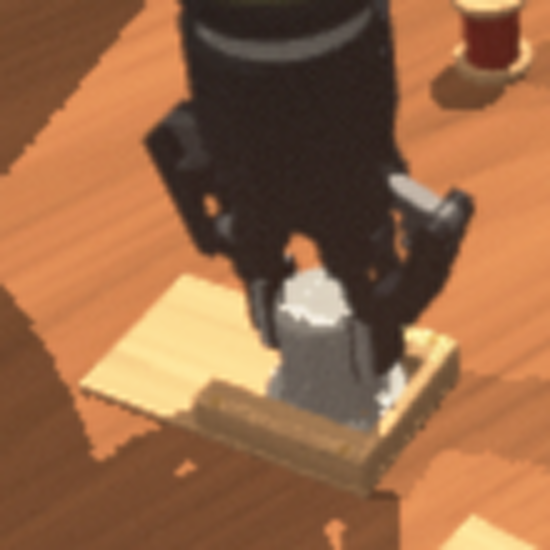

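```bash
python3 -m creep '[{"x":-9.3,"y":-3.8,"z":0,"ax":0,"ay":0,"az":0,"fingers":1},{"x":-18.6,"y":-7.5,"z":0,"ax":0,"ay":0,"az":0,"fingers":1},{"x":-28,"y":-11.2,"z":0,"ax":0,"ay":0,"az":0,"fingers":1},{"x":-37,"y":-14.8,"z":0,"ax":0,"ay":0,"az":0,"fingers":1}]' 60
```

```text
time: 6.25
tcp_pos: [518.2, -211.0, -1.0]
ee_rot: [-1.571, -0.002, -1.199]
ft_force: [2.1, 0.7, 0.3]
width: 38.7
```

```bash
python3 -m creep '[{"x":-9.3,"y":-3.6,"z":0,"ax":0,"ay":0,"az":0,"fingers":1},{"x":-18.6,"y":-7.2,"z":0,"ax":0,"ay":0,"az":0,"fingers":1},{"x":-28,"y":-10.9,"z":0,"ax":0,"ay":0,"az":0,"fingers":1},{"x":-39,"y":-15.1,"z":0,"ax":0,"ay":0,"az":0,"fingers":1},{"x":-39,"y":-15.1,"z":0,"ax":0,"ay":0,"az":0,"fingers":1}]' 60;python3 - <<'E'
from plant import r
from h import *
T=r.get_image("top");S=r.get_image("scene")
crop(S["img"],130,180,120,120,5,"pics/s5.png")
o=r.get_obs();print(o["tcp_pos"],o["ee_rot"],o["ft_force"],o["width"])
E
```

```text
time: 6.88
tcp_pos: [477.9, -226.6, -1.0]
ee_rot: [-1.572, -0.002, -1.2]
ft_force: [-2.2, 0.1, 2.9]
width: 38.4
[ 478.46251727 -226.35670552   -1.03652295] [-1.57203792e+00 -1.51813160e-03 -1.19919314e+00] [-1.62609906 -0.7656422   2.72641244] 38.80032361475471
```

View pics/s5.png

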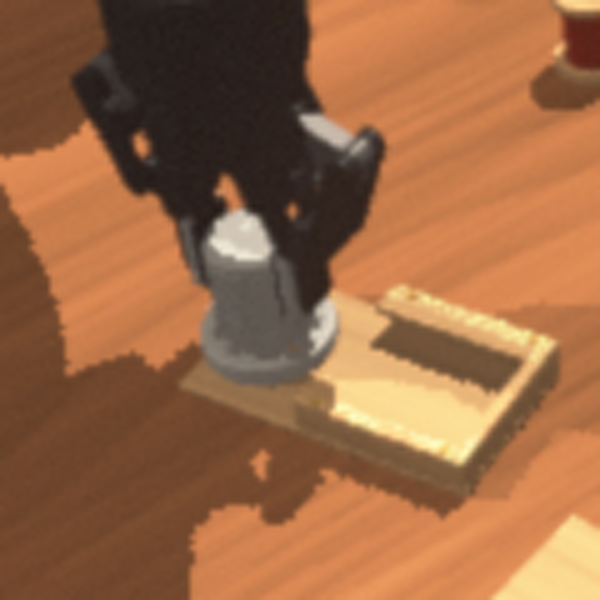

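The cap is on the open floor, well clear of the lips (its head is at crop (245,300)). I lift and carry it to just short of the spindle.

```bash
python3 -m creep '[{"x":0,"y":0,"z":40,"ax":0,"ay":0,"az":0,"fingers":1},{"x":0,"y":0,"z":90,"ax":0,"ay":0,"az":0,"fingers":1},{"x":10,"y":30,"z":120,"ax":0,"ay":0,"az":0,"fingers":1},{"x":20,"y":80,"z":120,"ax":0,"ay":0,"az":0,"fingers":1},{"x":32,"y":135,"z":120,"ax":0,"ay":0,"az":0,"fingers":1},{"x":44,"y":190,"z":120,"ax":0,"ay":0,"az":0,"fingers":1},{"x":56,"y":245,"z":120,"ax":0,"ay":0,"az":0,"fingers":1},{"x":68,"y":300,"z":120,"ax":0,"ay":0,"az":0,"fingers":1},{"x":80,"y":355,"z":120,"ax":0,"ay":0,"az":0,"fingers":1},{"x":90,"y":400,"z":120,"ax":0,"ay":0,"az":0,"fingers":1}]' 80
```

```text
time: 8.22
tcp_pos: [568.0, 176.1, 117.8]
ee_rot: [-1.573, -0.001, -1.198]
ft_force: [0.2, 0.2, -1.6]
width: 38.2
```

Run:
```python
from plant import r
from h import *
T=r.get_image("top");S=r.get_image("scene")
pickle.dump(S,open("s6.pkl","wb"));pickle.dump(T,open("t6.pkl","wb"))
crop(S["img"],280,90,110,110,5,"pics/s6.png");crop(T["img"],140,160,110,110,5,"pics/t6.png")
o=r.get_obs();print(o["tcp_pos"],o["ee_rot"],o["ft_force"],o["width"],o["joint_pos"])
```

```text
[568.25993661 177.75566495 117.92966629] [-1.57266946e+00 -4.06614340e-05 -1.19419842e+00] [-0.43810612 -0.54124628 -1.47148855] 38.22493053883338 [ 2.13199408e-01  7.06798523e-02  1.84919267e+00 -3.66712346e-04
  1.22356171e+00 -1.63273353e-01]
```

View pics/s6.png

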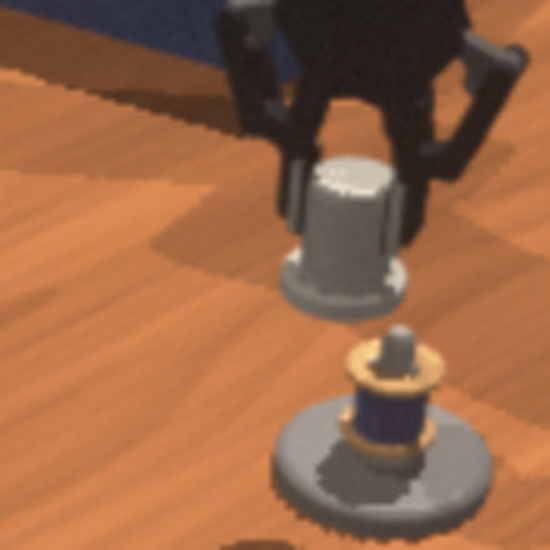

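View pics/t6.png

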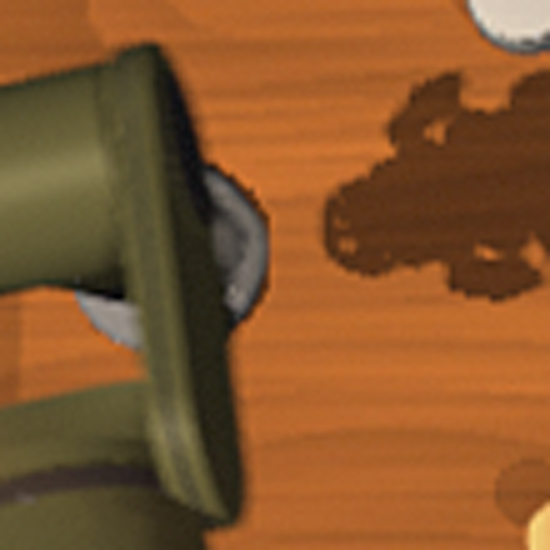

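The cap hangs upright in the grip (top at scene crop (353,178)), and the spindle is free at crop (400,332). I'll check the cap-to-TCP offset.

Run:
```python
from h import *
S=pickle.load(open("s6.pkl","rb"))
f=lambda p:(280+(p[0]+.5)/5-.5,90+(p[1]+.5)/5-.5)
for z in(178,181,184):print(z,ray(S,f((353,177)),z))
print(ray(S,f((344,270)),133), "flange top c")
print("spindle top",ray(S,f((400,331)),84))
print(proj(S,(568.2,177.2,181)),f((353,177)))
```

```text
178 [566.16390906 186.00849475 178.        ]
181 [569.53405628 181.67299324 181.        ]
184 [572.90420351 177.33749172 184.        ]
[569.75445242 182.31504238 133.        ] flange top c
spindle top [574.78762852 224.41953672  84.        ]
[348.41586864 125.45403733] (350.2, 125.0)
```

```bash
python3 -m creep '[{"x":3,"y":24,"z":0,"ax":0,"ay":0,"az":0,"fingers":1},{"x":6.2,"y":46.5,"z":0,"ax":0,"ay":0,"az":0,"fingers":1},{"x":6.2,"y":46.5,"z":0,"ax":0,"ay":0,"az":0,"fingers":1},{"x":6.2,"y":46.5,"z":0,"ax":0,"ay":0,"az":0,"fingers":1}]' 80;  python3 - <<'E'
from plant import r
from h import *
for i in range(3):
    o=r.get_obs();print(o["tcp_pos"],o["ee_rot"],o["width"]); S=r.get_image("scene")
T=r.get_image("top")
pickle.dump(S,open("s7.pkl","wb"));pickle.dump(T,open("t7.pkl","wb"))
crop(S["img"],310,80,100,120,5,"pics/s7.png");crop(T["img"],120,160,110,110,5,"pics/t7.png")
E
```

```text
time: 8.82
tcp_pos: [574.3, 223.7, 117.6]
ee_rot: [-1.574, -0.0, -1.194]
ft_force: [0.4, 0.5, -2.6]
width: 37.9
[574.29825805 223.66492219 117.58303838] [-1.57351567e+00 -4.55206685e-04 -1.19434266e+00] 37.925124233653946
[574.36472704 223.50332449 117.72002066] [-1.57323069e+00 -3.81135706e-04 -1.19477449e+00] 38.36294993704675
[574.4088059  223.42511446 117.80720191] [-1.57306881e+00 -3.28213416e-04 -1.19503477e+00] 38.57337749721067
```

View pics/s7.png

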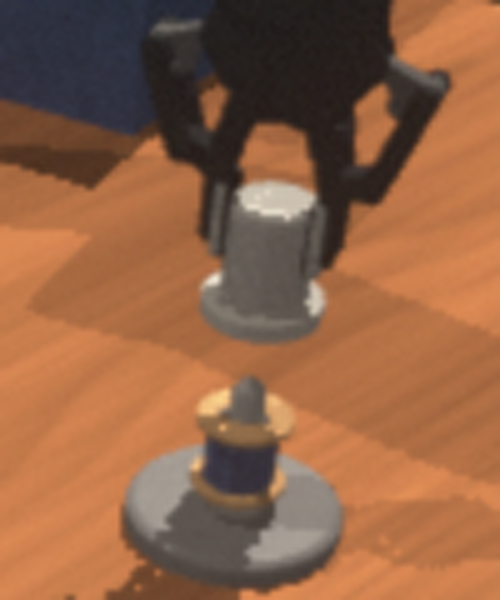

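View pics/t7.png

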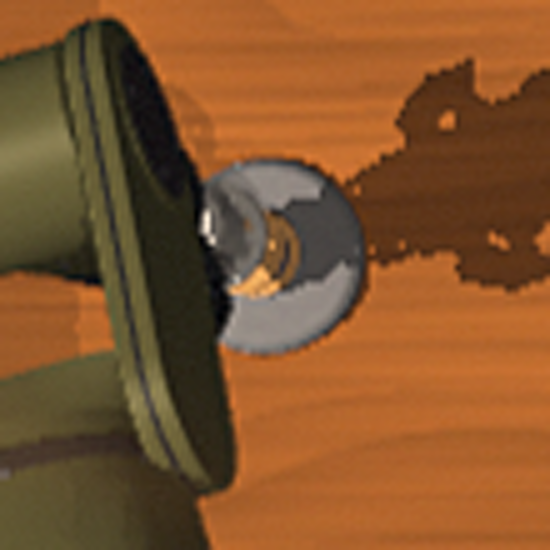

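Run:
```python
from h import *
S=pickle.load(open("s7.pkl","rb"));T=pickle.load(open("t7.pkl","rb"))
# silhouette edges fit: model cap outline drawn at candidates
def draw(d,x,y,zb,u0,v0,w,h,k,name):
    im=cv2.resize(d["img"][v0:v0+h,u0:u0+w],None,fx=k,fy=k,interpolation=cv2.INTER_CUBIC)
    a=np.linspace(0,2*np.pi,60)
    def circ(cx,cy,z,rr,c):
        P=np.array([proj(d,(cx+rr*np.cos(t),cy+rr*np.sin(t),z)) for t in a]); P=((P-[u0,v0]+.5)*k-.5)
        cv2.polylines(im,[np.round(P).astype(int)],True,c,1)
    circ(x,y,zb+58,20,(0,0,255));circ(x,y,zb+10,29,(0,0,255));circ(x,y,zb,29,(0,0,255))
    circ(574.5,224,84,5,(255,0,0));circ(574.5,224,65,24,(255,0,0));circ(574.5,224,14,55,(0,255,0));circ(574.5,224,0,55,(0,255,0))
    cv2.imwrite(name,im)
draw(S,574.4,223.5,123,310,80,100,120,5,"pics/s7o.png")
draw(T,574.4,223.5,123,120,160,110,110,5,"pics/t7o.png")
```

```text
(no output)
```

View pics/s7o.png

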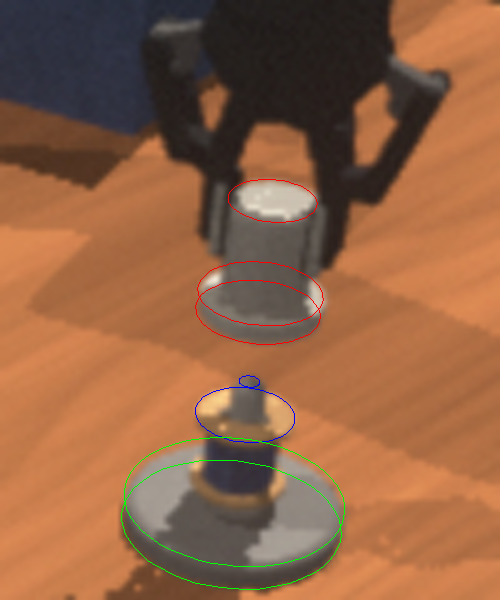

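View pics/t7o.png

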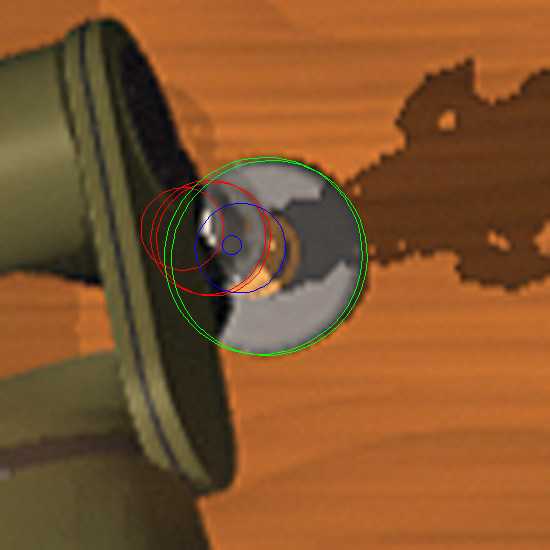

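The model outlines fit to about 1 mm, with the cap perhaps 1 mm toward +x+y. I'll lower it onto the spindle; the pins should stop it at a reported z of about 65.

```bash
python3 -m creep '[{"x":-0.4,"y":-0.2,"z":-20,"ax":0,"ay":0,"az":0,"fingers":1},{"x":-0.4,"y":-0.2,"z":-33,"ax":0,"ay":0,"az":0,"fingers":1},{"x":-0.4,"y":-0.2,"z":-37,"ax":0,"ay":0,"az":0,"fingers":1},{"x":-0.4,"y":-0.2,"z":-41,"ax":0,"ay":0,"az":0,"fingers":1},{"x":-0.4,"y":-0.2,"z":-44,"ax":0,"ay":0,"az":0,"fingers":1},{"x":-0.4,"y":-0.2,"z":-46,"ax":0,"ay":0,"az":0,"fingers":1}]' 80
```

```text
time: 9.78
tcp_pos: [574.3, 223.4, 72.1]
ee_rot: [-1.572, -0.0, -1.195]
ft_force: [0.7, 0.6, -1.8]
width: 38.3
```

Bore entered with no side force. Continue down to the pins.

```bash
python3 -m creep '[{"x":0,"y":0,"z":-3,"ax":0,"ay":0,"az":0,"fingers":1},{"x":0,"y":0,"z":-5,"ax":0,"ay":0,"az":0,"fingers":1},{"x":0,"y":0,"z":-7,"ax":0,"ay":0,"az":0,"fingers":1},{"x":0,"y":0,"z":-8,"ax":0,"ay":0,"az":0,"fingers":1},{"x":0,"y":0,"z":-8,"ax":0,"ay":0,"az":0,"fingers":1}]' 80
```

```text
time: 10.4
tcp_pos: [574.2, 223.4, 64.1]
ee_rot: [-1.572, -0.0, -1.195]
ft_force: [0.2, 0.3, -1.1]
width: 38.4
```

```bash
python3 -m creep '[{"x":0,"y":0,"z":-1,"ax":0,"ay":0,"az":0,"fingers":1},{"x":0,"y":0,"z":-2,"ax":0,"ay":0,"az":0,"fingers":1},{"x":0,"y":0,"z":-3,"ax":0,"ay":0,"az":0,"fingers":1},{"x":0,"y":0,"z":-3,"ax":0,"ay":0,"az":0,"fingers":1}]' 80
```

```text
time: 10.9
tcp_pos: [574.0, 223.5, 60.8]
ee_rot: [-1.573, 0.0, -1.195]
ft_force: [-0.8, 2.2, -1.8]
width: 38.5
```

```bash
cat >> h.py <<'E'
def draw(d,x,y,zb,u0,v0,w,h,k,name):
    im=cv2.resize(d["img"][v0:v0+h,u0:u0+w],None,fx=k,fy=k,interpolation=cv2.INTER_CUBIC)
    a=np.linspace(0,2*np.pi,60)
    def circ(cx,cy,z,rr,c):
        P=np.array([proj(d,(cx+rr*np.cos(t),cy+rr*np.sin(t),z)) for t in a]); P=((P-[u0,v0]+.5)*k-.5)
        cv2.polylines(im,[np.round(P).astype(int)],True,c,1)
    circ(x,y,zb+58,20,(0,0,255));circ(x,y,zb+10,29,(0,0,255));circ(x,y,zb,29,(0,0,255))
    circ(574.5,224,14,55,(0,255,0))
    cv2.imwrite(name,im)
E
python3 - <<'E'
from plant import r
from h import *
S=r.get_image("scene"); o=r.get_obs();print(o["tcp_pos"],o["ft_force"],o["width"])
crop(S["img"],310,100,90,100,6,"pics/s8.png")
draw(S,574.5,224,66,310,100,90,100,6,"pics/s8o.png")
E
```

```text
[574.03392077 223.45218094  60.82199491] [-0.56510984  0.0961408  -0.78615252] 38.15644787856628
```

View pics/s8.png

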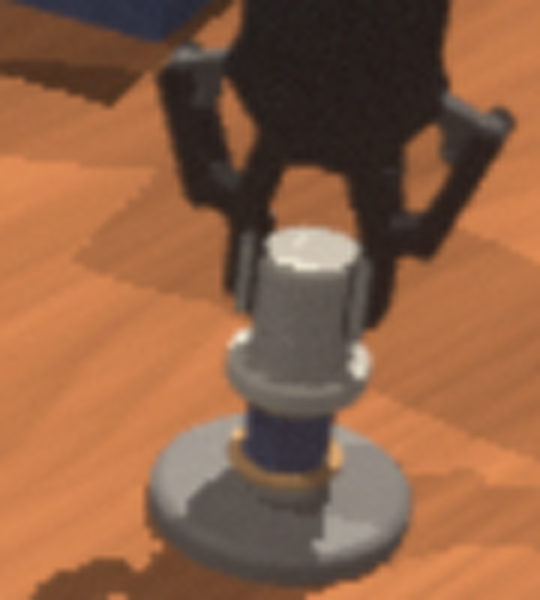

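View pics/s8o.png

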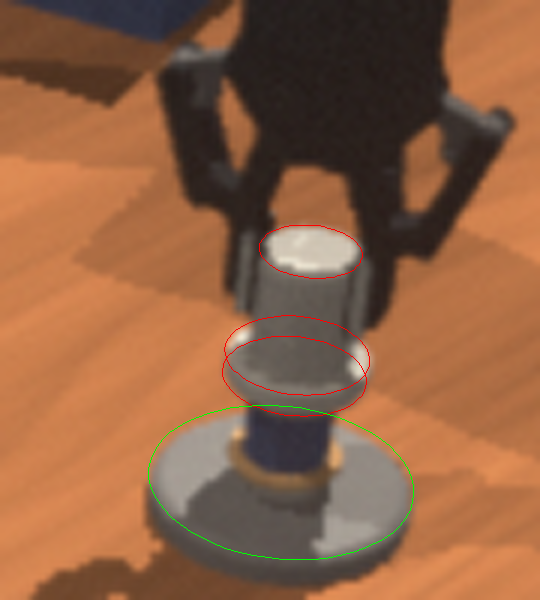

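In the picture the cap's underside is at about 66 mm, below the pin-rest height of 70. It seems to have dropped past the pins without a turn. I'll press gently to see whether the resistance is spring-like.

```bash
python3 -m creep '[{"x":0,"y":0,"z":-1,"ax":0,"ay":0,"az":0,"fingers":1},{"x":0,"y":0,"z":-2,"ax":0,"ay":0,"az":0,"fingers":1},{"x":0,"y":0,"z":-2,"ax":0,"ay":0,"az":0,"fingers":1}]' 100
```

```text
time: 11.32
tcp_pos: [574.1, 223.5, 59.5]
ee_rot: [-1.573, 0.0, -1.195]
ft_force: [-3.7, 0.3, 4.6]
width: 37.5
```

```bash
python3 -m creep '[{"x":0,"y":0,"z":-1,"ax":0,"ay":0,"az":0,"fingers":1},{"x":0,"y":0,"z":-2,"ax":0,"ay":0,"az":0,"fingers":1},{"x":0,"y":0,"z":-2,"ax":0,"ay":0,"az":0,"fingers":1}]' 100
```

```text
time: 11.7
tcp_pos: [574.1, 223.6, 58.0]
ee_rot: [-1.573, -0.0, -1.195]
ft_force: [-4.0, -0.1, 6.0]
width: 37.9
```

Spring-like: 1.5 mm more travel for about 1.4 N. I'll keep pushing, easing x slightly against the −4 N side force.

```bash
python3 -m creep '[{"x":-0.4,"y":0,"z":-1,"ax":0,"ay":0,"az":0,"fingers":1},{"x":-0.4,"y":0,"z":-2,"ax":0,"ay":0,"az":0,"fingers":1},{"x":-0.4,"y":0,"z":-3,"ax":0,"ay":0,"az":0,"fingers":1},{"x":-0.4,"y":0,"z":-3,"ax":0,"ay":0,"az":0,"fingers":1}]' 100
```

```text
time: 12.2
tcp_pos: [574.1, 223.6, 56.1]
ee_rot: [-1.572, -0.0, -1.195]
ft_force: [-4.2, -1.1, 7.5]
width: 37.7
```

Run:
```python
from plant import r
from h import *
S=r.get_image("scene"); o=r.get_obs();print(o["tcp_pos"],o["ft_force"],o["width"])
draw(S,574.5,224,61,310,100,90,100,6,"pics/s9o.png")
crop(S["img"],310,100,90,100,6,"pics/s9.png")
```

```text
[574.14076617 223.57269027  56.12203815] [-3.87210997 -1.23853597  7.67328566] 37.849632207611776
```

View pics/s9o.png

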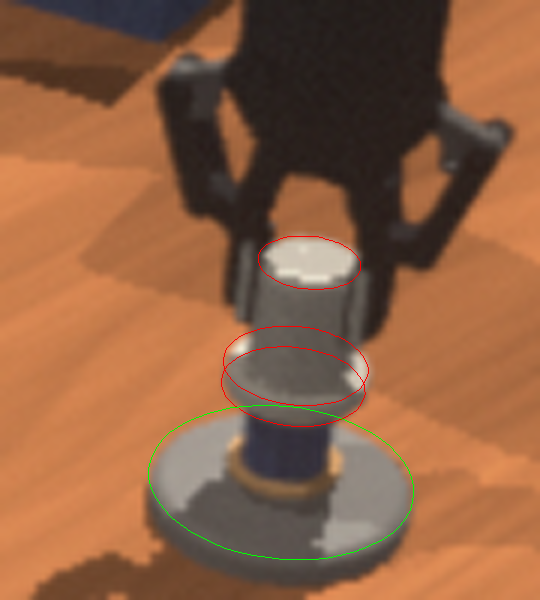

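View pics/s9.png

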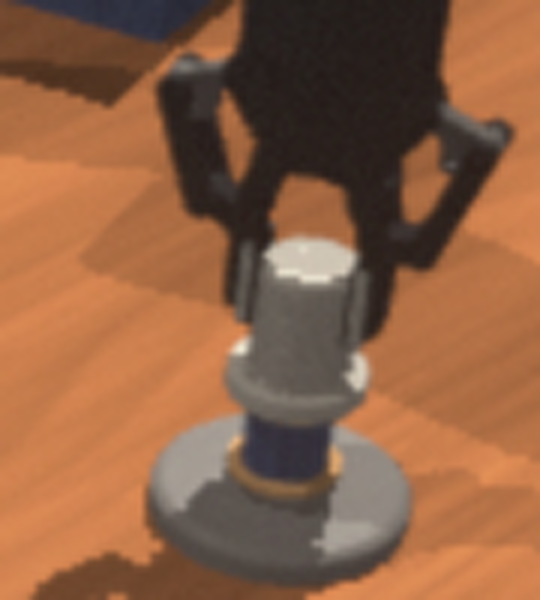

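The spool is visibly pushed down: its lower rim is about 10 crop px lower, and the upward reaction is about 9.5 N above the −2 N baseline. I go on to the stop.

```bash
python3 -m creep '[{"x":-0.3,"y":0,"z":-1,"ax":0,"ay":0,"az":0,"fingers":1},{"x":-0.3,"y":0,"z":-2.5,"ax":0,"ay":0,"az":0,"fingers":1},{"x":-0.3,"y":0,"z":-3,"ax":0,"ay":0,"az":0,"fingers":1},{"x":-0.3,"y":0,"z":-3,"ax":0,"ay":0,"az":0,"fingers":1}]' 100
```

```text
time: 12.75
tcp_pos: [574.2, 223.6, 55.2]
ee_rot: [-1.572, -0.001, -1.195]
ft_force: [-6.4, -1.1, 12.6]
width: 38.2
```

```bash
python3 -m creep '[{"x":-0.2,"y":0,"z":-2.5,"ax":0,"ay":0,"az":0,"fingers":1},{"x":-0.2,"y":0,"z":-3.5,"ax":0,"ay":0,"az":0,"fingers":1},{"x":-0.2,"y":0,"z":-3.5,"ax":0,"ay":0,"az":0,"fingers":1},{"x":-0.2,"y":0,"z":-3.5,"ax":0,"ay":0,"az":0,"fingers":1}]' 100
python3 - <<'E'
from plant import r
from h import *
S=r.get_image("scene");T=r.get_image("top"); o=r.get_obs();print(o["time"],o["tcp_pos"],o["ee_rot"],o["ft_force"],o["width"])
draw(S,574.5,224,60,310,100,90,100,6,"pics/s10o.png")
S0=pickle.load(open("scene0.pkl","rb"));
a=cv2.resize(S0["img"][145:200,325:390],None,fx=6,fy=6,interpolation=3);b=cv2.resize(S["img"][145:200,325:390],None,fx=6,fy=6,interpolation=3)
cv2.imwrite("pics/cmp.png",np.hstack([a,b]));cv2.imwrite("pics/topend.png",T["img"]);cv2.imwrite("pics/scend.png",S["img"])
E
```

```text
time: 13.25
tcp_pos: [574.3, 223.6, 55.1]
ee_rot: [-1.572, -0.001, -1.195]
ft_force: [-10.2, -3.1, 18.5]
width: 38.3
13.35 [574.32669805 223.61570169  55.07644281] [-1.57219847e+00 -8.36773092e-04 -1.19465547e+00] [-9.89093219 -2.83484541 18.11862226] 38.05340604218782
```

View pics/s10o.png

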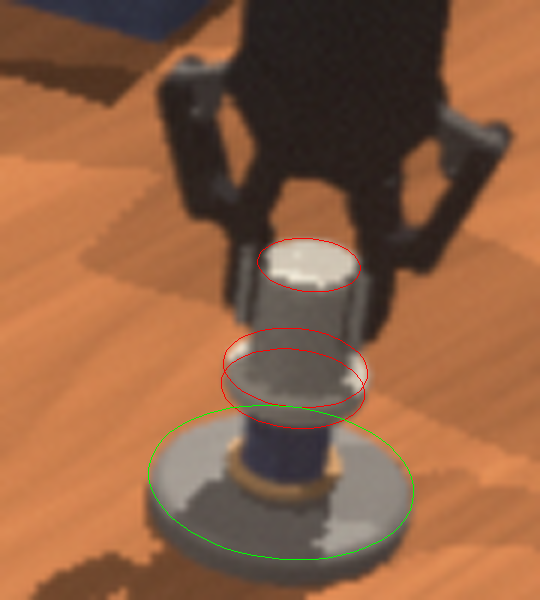

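View pics/cmp.png

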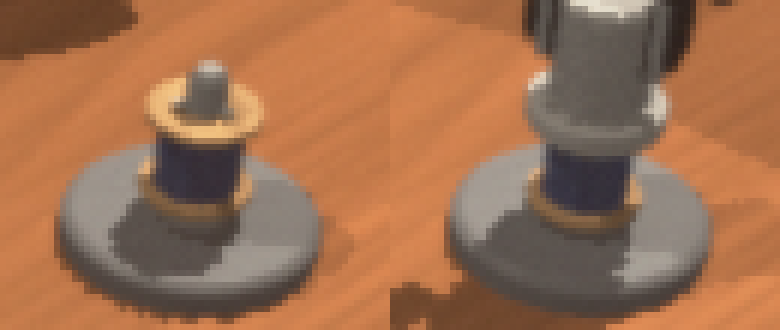

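View pics/scend.png

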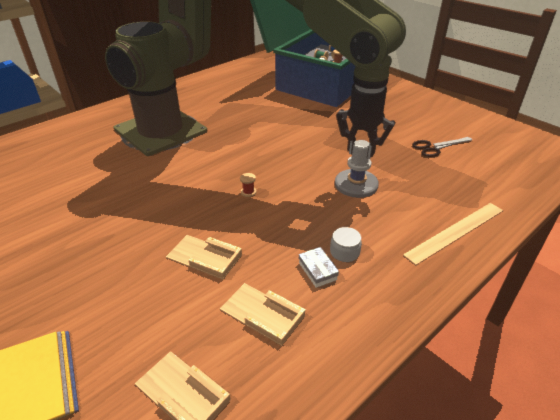

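Run:
```python
from h import *
S0=pickle.load(open("scene0.pkl","rb"));A=cv2.imread("pics/scend.png");B=S0["img"]
P=lambda z,d=S0:proj(d,(574.5,224,z))
print("px/mm near rim",P(25)-P(30),"spool at z40",P(40))
def m(im0,im1,u0,v0,u1,v1,k=10,pad=5):
    a=cv2.resize(im0[v0:v1,u0:u1],None,fx=k,fy=k,interpolation=2);b=cv2.resize(im1[v0-pad:v1+pad,u0-pad:u1+pad],None,fx=k,fy=k,interpolation=2)
    R=cv2.matchTemplate(b,a,cv2.TM_CCOEFF_NORMED);_,s,_,l=cv2.minMaxLoc(R);return s,np.array(l)/k-pad
# lower rim of spool: compare front arc
print("rim",m(B,A,346,174,370,183), m(B,A,348,176,368,183),m(B,A,345,172,372,182))
print("base static",m(B,A,336,185,380,197))
C=cv2.imread("pics/s8.png");D=cv2.resize(A[100:200,310:400],None,fx=6,fy=6,interpolation=2)
def m6(u0,v0,u1,v1,pad=25):
    R=cv2.matchTemplate(D[v0-pad:v1+pad,u0-pad:u1+pad],C[v0:v1,u0:u1],cv2.TM_CCOEFF_NORMED);_,s,_,l=cv2.minMaxLoc(R);return s,(np.array(l)-pad)/6
print("cap top",m6(255,225,365,280),"flange",m6(220,340,375,420),"fingers",m6(160,50,240,200))
```

```text
px/mm near rim [-0.21694223  1.64593862] spool at z40 [357.40627175 170.90277448]
rim (0.9564470052719116, array([-0.1,  1.3])) (0.9245012998580933, array([0.1, 1.4])) (0.9581969976425171, array([-0.1,  1.1]))
base static (0.8032662272453308, array([0.2, 0. ]))
cap top (0.9898074865341187, array([-0.16666667,  2.16666667])) flange (0.9608054161071777, array([-0.16666667,  2.        ])) fingers (0.9788134098052979, array([0.        , 2.33333333]))
```

Checks before handing in:
- The TCP stopped at 55.1 while the force rose from 12.6 to 18.5 N, so it is at a hard stop past the 11 N spring.
- The TCP went down about 5 mm after the first spring contact.
- The spool's rim moved down 1.1–1.4 px, about 3.3–4.2 mm.
- Between the two pictures the cap moved down 2.0–2.2 px and the fingers 2.3 px, so there was almost no slip.
- The bystanders are unmoved in the picture: wood spool (248,184), tin (346,244), box (318,267).

Run:
```python
from plant import r
print(r.hand_in()); o=r.get_obs(); print(o["time"],o["tcp_pos"],o["ft_force"],o["width"])
```

```text
the job is handed in; nothing more can be done
None
the job is handed in; nothing more can be done
```

I slid the cap out of the nearest keeper, lowered it onto the spindle and pushed it home. I handed in at about 13.4 s while still gripping it (100 N) and holding it down.

- **No turn needed:** the keyways happened to line up with the pins on the way down. I saw no stop at the pin height, and the cap's underside was at about 66 mm, where the pins would have held it at 70 mm.
- **First grasp missed:** the fingers were really about 30 mm higher than the reported TCP z, so they closed on top of the cap with about 5 N. The pictures showed this, and the second grasp, set lower, held.
- **Last checks:**
  - The TCP stopped 5 mm below the first spring contact while the push rose to about 18 N, which points to the stop.
  - The cap's outline matched the home position, except that its lower edge looked 1–2 px (up to about 4 mm) high.
  - The fingers still held the cap (opening 38 mm), and the bystanders looked unmoved.
- **Not fully settled:** the picture gave the spool's travel as only about 3.3–4.2 mm, a rough reading on either side of the required 3.8 mm. A side force of about 10 N also remained at the end. Nothing could be read after the hand-in.

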